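# Load the washing cage, shut its lid and hold the locking pin home

### The arm

A 7-joint arm with a two-finger parallel gripper is mounted at the origin on the work surface. World frame = base frame: x ahead of the robot, y to its left, z up, the work surface at z = 0. Lengths are in m, angles in rad, forces in N, time in s.
With the tool pointing down it reaches from about 0.4 to 0.85 m from the base axis. Payload 4.5 kg.
Tool frame: the origin (TCP) lies at the very end of the fingers, on their centre line; the grasp point (between the pads) lies 19 mm behind it (tcp_to_grasp is the z of the grasp point in the tool frame, in m); z points along the fingers, y is the line along which they close (so a half turn about z gives the same grasp; the last joint's range is limited). The gripper opens to 88 mm and grips with 3 to 60 N. Pads are 18 mm wide; open, the fingers measure 123 mm over their backs; the gripper's body (75 mm by 187 mm) begins 45 mm behind the grasp point.
Start: joints at [1.26, 0.689, -0.195, 1.565, 0.157, 0.902, -0.215], TCP at [0.211, -0.588, 0.239] pointing down, gripper open.
Joint ranges: [-3.01, 3.01], [-0.46, 2.08], [-1.47, 1.51], [0.13, 2.56], [-1, 4.14], [0.04, 2.09], [-2.66, 2.66]. Speed limits (rad/s): [2.57, 2.57, 3.14, 3.14, 3.14, 3.14, 3.14].

### API

Orientations are given as a unit quaternion [x, y, z, w].
In Python, from plant import * gives the robot as it stands. The module is installed in compiled form; this text tells all that it offers.
- The arm moves only by the shell command python3 -m jog 'ROWS' [OPENING] [FORCE]. ROWS is JSON, a list that holds one entry, the list of rows, each a list of 6 numbers: the shift along the tool's x, y, z in m, then the turn, a rotation vector about the tool's x, y, z in rad. In form: [[[dx, dy, dz, ax, ay, az], ...]]. A call has 1 to 12 rows; each row shifts and turns the commanded pose from where the row before left it, along the tool's axes as they then stand; what a row does not reach is not made up. A row lasts 1/8 s, in which the tool goes at most 62.5 mm and 10.7 degrees, less where a joint would pass 70% of its speed; a pose out of reach is approached as far as the arm can. A call with a gripper value outside its range is refused whole. OPENING is the finger opening in m, from 0 to 0.0881, set as the call begins (- or left out, the last holds). The fingers move at their own pace and stop on an object; FORCE is the grip in N (left out, the last holds). Time passes only in rows, so rows that do not move let the fingers close. It gives the time, the measured TCP pose, the force, the opening and the grip force at its end, in the units of the state.
- get_state(): the state, without advancing time (a new reading comes with each control period).
- snapshot(name): name is "side" or "top" or "wrist"; returns a dict with "frame" (420x560x3 uint8, red, green, blue), "mtx" (3x3 intrinsics, pixels), "xyz" and "orientation" of the camera in the world; the wrist camera has in their place "mount" (4x4, takes a point from camera to tool coordinates, whose origin is the TCP and whose axes are the flange's). Camera axes: x right, y down, z forward; pixel columns grow to the right and rows downward; lengths in m; the calibration is good to about 2 mm. A picture is of the moment at which its call begins: read the wrist's pose just before it. There is no depth.
- finish_job(): hands the job in; it is judged then, once.
The state is a dict: "clock": time; "q": joint angles; "qd": joint speeds; "joint_torque": joint torques, N m; "tool_pos": TCP position; "eef_rot": TCP orientation; "contact_force": force on the tool from outside, world axes, zero at the start; "moment": the same for the moment, N m; "opening": opening from 0.0 (shut) to 1.0 (fully open); "finger_force": force on a finger pad.
Only numpy, scipy, OpenCV 4.12 (cv2) and the standard library are available. Lean on these libraries where they do the work, as an engineer would, in place of code of your own. Each camera call takes 0.05 s, during which the arm holds its last target. There are 200 camera calls.

### The job

Put the two polished parts (the lever and the knob) from the white tray into the open washing cage, then swing the cage's hinged lid down. Take the locking pin out of its wooden holder, push it down through the hole in the lid tongue into the hole below until its collar presses the lid fully shut, and finish while still holding the pin pressed down, because two spring bumpers lift the lid again if you let go. Leave the beaker, the compound bar and the file alone.

Things in the scene. Friction and masses are not known exactly. Their poses are not given: they have to be found in the camera images.
- cage_floor (a point): Centre of the inner floor of the washing cage, a steel open-topped box fixed to the bench, 140 x 180 mm outside (x by y), walls 4 mm thick, rim 50 mm above the bench, inner floor 8 mm above the bench. The point's axes are the cage's: +x towards the hinge side, -x towards the pin lug, z up. Cage and lid turn together about the vertical.
- cage_hole (a point): Mouth of the vertical through-hole (13.5 mm across) in the aluminium lug outside the middle of the cage's -x wall, 87.5 mm from the cage centre and 49 mm above the bench; the lug is 35 x 60 mm (x by y) and solid down to 4 mm above the bench. Two sprung rubber bumpers 10 mm across rise 13 mm beside it (21 mm to +y and -y). The lid hole lies right above it when shut.
- lid_hinge (a point): Middle of the lid's hinge line, along the cage's y, 79 mm from the cage centre on its +x side, 54 mm above the bench. The lid, an 8 mm thick aluminium frame with thin wires, is 180 mm wide (y) and reaches 148 mm from the hinge line; in its middle a tongue 60 mm wide reaches to 187 mm. Shut, it lies level, its mid-thickness at hinge height.
- lid (a joint): Angle of the lid: 0 fully shut, grows as its -x edge rises, 1.57 upright, stop at 1.85; starts about upright. The hinge is stiff (0.2 N m, lid 0.2 kg): the lid stays where it is left. But below 0.07 rad two spring bumpers push back: let go there, it rises to rest about 0.06 rad open. About 6 N down on the tongue holds it fully shut.
- lid_hole (a point): Centre of the 13.5 mm hole through the lid tongue, on the outer face of the lid (the upper face when shut), 166.5 mm from the hinge line. When the lid is shut it is 58 mm above the bench.
- pin_grip (a point): Grasp point of the loose upright locking pin, on its axis, half-way up the handle: 66 mm above the pin's foot, 24 mm above the collar's underside, 20 mm below the top. Steel shaft 10 mm in diameter, 42 mm long, tapered foot (last 4 mm); above it a collar 26 mm across, 4 mm thick; above that a black handle 20 mm in diameter, 40 mm tall. z up along the pin. About 70 g.
- pin_collar (a point): Centre of the underside of the pin's collar, 42 mm above its foot: it lies on the lid's upper face when the pin is home.
- holder: Wooden block 70 x 70 x 48 mm fixed to the bench, origin at the centre of its underside; the pin stands in the 13.5 mm hole in its middle, its collar on the block's top (48 mm above the bench), the handle above.
- tray: Shallow white tray 150 x 110 mm (x by y), fixed to the bench, rim 12 mm high, floor 4 mm above the bench; origin at the centre of its underside. The lever and the knob lie along its x, about 70 mm apart, either one first.
- lever_mid (a point): Centre of the polished steel lever: a bar 60 mm long (its x), 14 mm wide and 14 mm tall, with a round boss 20 mm across and 20 mm tall centred 26 mm from this point towards +x. The point lies 7 mm above its underside. About 100 g.
- knob_mid (a point): Centre of the polished steel knob, standing upright, 28 mm tall: head 27 mm in diameter from 12 to 25 mm above its underside, neck and foot 22 mm. The point lies 14 mm above its underside. 80 g.
- beaker: Bystander: glass beaker, 56 mm across, 55 mm tall, origin under its centre.
- compound: Bystander: brown bar of polishing compound 90 x 36 x 30 mm, origin under its centre.
- file: Bystander: flat file with a wooden handle, 180 mm long along its x, origin under its middle.
Mind the look-alikes: they are no part of the job. Leave any pink, purple or yellow look-alike of the part that bears lever_mid alone.

How it is judged:
On the way, in this order (a step that is already met when the one before it is completed fails the run):
1. the lever and the knob are both in the cage, the lid still open (x of lever_mid in the frame of cage_floor between -0.066 and 0.066 m and y of lever_mid in the frame of cage_floor between -0.086 and 0.086 m and z of lever_mid in the frame of cage_floor between 0 and 0.03 m and x of knob_mid in the frame of cage_floor between -0.066 and 0.066 m and y of knob_mid in the frame of cage_floor between -0.086 and 0.086 m and z of knob_mid in the frame of cage_floor between 0 and 0.03 m and value of joint lid above 0.8 rad), for 0.2 s.
2. the lid has been swung down onto its bumpers (value of joint lid below 0.12 rad), for 0.2 s.
At the end, for the whole second after the job is handed in: Both parts lie inside the cage below its rim; the lid is fully shut (under 0.02 rad); the pin stands through both holes, upright within 0.08 rad, its collar within 5 mm of the lid hole and 4 mm of the lug hole's axis; the fingers still bear on the pin with over 2 N (x of lever_mid in the frame of cage_floor between -0.066 and 0.066 m and y of lever_mid in the frame of cage_floor between -0.086 and 0.086 m and z of lever_mid in the frame of cage_floor between 0 and 0.03 m and x of knob_mid in the frame of cage_floor between -0.066 and 0.066 m and y of knob_mid in the frame of cage_floor between -0.086 and 0.086 m and z of knob_mid in the frame of cage_floor between 0 and 0.03 m and value of joint lid below 0.02 rad and horizontal distance between pin_collar and cage_hole below 0.004 m and distance between pin_collar and lid_hole below 0.005 m and angle between pin_grip's own z axis and vertical below 0.08 rad and contact force between the fingers and pin above 2 N); the arm keeps its last pose, push and grip.
It fails at once if the glass beaker is pushed more than 30 mm away or tipped over (distance of beaker from where it was at the start of the episode above 0.03 m or angle between beaker's own z axis and vertical above 0.6 rad).
It fails at once if the polishing-compound bar is pushed more than 30 mm away or tipped over (distance of compound from where it was at the start of the episode above 0.03 m or angle between compound's own z axis and vertical above 0.6 rad).
It fails at once if the file is pushed more than 30 mm away or tipped over (distance of file from where it was at the start of the episode above 0.03 m or angle between file's own z axis and vertical above 0.6 rad).
It also fails if it takes over 72 s, if anything falls off the work surface, if the arm or the gripper's body presses on something with over 40 N, if the wrist force passes 120 N, or if a joint passes its speed limit or range.

## Working session

There is one attempt and no reset: what is moved stays moved. The work goes in short steps, Python scripts to look and compute and a shell command to move; the robot and the scene stay as the last step left them, time stands still between calls to the robot, and variables do not carry over. Pictures are saved under pics/ and viewed, at most 10 in all, crops included, and the job is handed in when it is done.

```bash
mkdir -p pics
cat > h.py <<'E'
from plant import *
import numpy as np, cv2
from scipy.spatial.transform import Rotation as R
def snap(n,f=None):
    st=get_state(); s=snapshot(n)
    if f: cv2.imwrite('pics/'+f,cv2.cvtColor(s['frame'],cv2.COLOR_RGB2BGR))
    K=np.array(s['mtx'])
    if n=='wrist':
        T=np.eye(4);T[:3,:3]=R.from_quat(st['eef_rot']).as_matrix();T[:3,3]=st['tool_pos']
        C=T@np.array(s['mount'])
    else:
        C=np.eye(4);o=np.array(s['orientation'])
        C[:3,:3]=R.from_quat(o).as_matrix() if o.size==4 else o
        C[:3,3]=s['xyz']
    np.savez('pics/cam_'+n,K=K,C=C)
    return s['frame'],K,C
def px(n,u,v,z):
    d=np.load('pics/cam_'+n+'.npz');K,C=d['K'],d['C']
    r=C[:3,:3]@np.linalg.solve(K,[u,v,1]);return C[:3,3]+r*(z-C[2,3])/r[2]
def proj(n,p):
    d=np.load('pics/cam_'+n+'.npz');K,C=d['K'],d['C']
    c=K@(C[:3,:3].T@(np.array(p)-C[:3,3]));return c[:2]/c[2]
E
python3 - <<'E'
from h import *
np.set_printoptions(precision=4,suppress=True)
for n in ['top','side']:
    f,K,C=snap(n,n+'1.png');print(n,K,C)
s=get_state();print({k:np.round(v,4) for k,v in s.items()})
a=cv2.imread('pics/top1.png');b=cv2.imread('pics/side1.png')
cv2.imwrite('pics/t1.png',cv2.resize(a,(800,600),interpolation=cv2.INTER_CUBIC))
cv2.imwrite('pics/s1.png',cv2.resize(b,(800,600),interpolation=cv2.INTER_CUBIC))
E
```

```text
top [[413.3575   0.     280.7374]
 [  0.     413.3575 208.806 ]
 [  0.       0.       1.    ]] [[ 0.0173 -0.9872  0.1583  0.4709]
 [-0.9996 -0.0207 -0.0198  0.0116]
 [ 0.0228 -0.1578 -0.9872  0.9159]
 [ 0.      0.      0.      1.    ]]
side [[441.1213   0.     276.8074]
 [  0.     441.1213 217.5596]
 [  0.       0.       1.    ]] [[-0.8411 -0.2596  0.4745  0.1808]
 [-0.5404  0.4392 -0.7176  0.6577]
 [-0.0221 -0.86   -0.5098  0.5413]
 [ 0.      0.      0.      1.    ]]
{'clock': np.float64(0.1), 'q': array([ 1.2598,  0.6899, -0.1945,  1.5662,  0.1573,  0.9025, -0.2151]), 'qd': array([ 0.0007, -0.0012, -0.0001, -0.0017,  0.0011,  0.0013, -0.0022]), 'joint_torque': array([ -0.0026, -52.8495,  -1.2719, -15.3835,  -0.0527,   0.002 ,
         0.0001]), 'tool_pos': array([ 0.211 , -0.5877,  0.238 ]), 'eef_rot': array([ 0.9852,  0.1716, -0.0002, -0.0008]), 'contact_force': array([ 0.2047, -0.7779,  0.4146]), 'moment': array([-0.0081, -0.0339,  0.0161]), 'finger_force': np.float64(0.0), 'opening': np.float64(1.0031)}
```

View pics/t1.png

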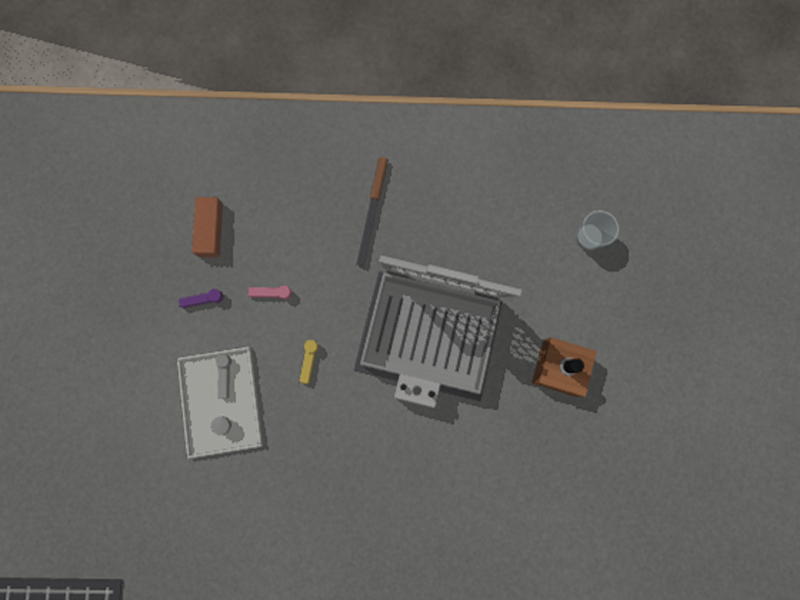

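View pics/s1.png

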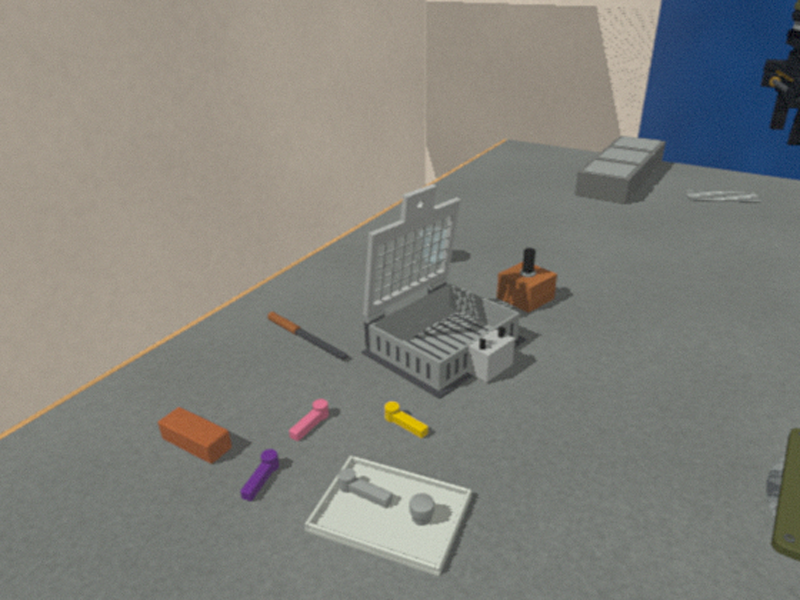

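The top view shows the tray on the left (lever boss ~(223,360), bar end (223,397), knob (221,424)). The cage is in the middle, with its lug hole at (417,391). The holder is on the right, pin top ~(573,366).

Run:
```python
from h import *
np.set_printoptions(precision=4,suppress=True)
s=lambda u,v,z:px('top',(u+.5)*.7-.5,(v+.5)*.7-.5,z)
pts=dict(boss=(223,360,.024),bend=(223,397,.018),knob=(221,424,.032),lug=(417,391,.049),b1=(403,387,.062),b2=(431,394,.062),
r1=(383,275,.05),r2=(500,298,.05),r3=(481,397,.05),r4=(362,367,.05),pin=(573,366,.092),h1=(549,338,.048),h2=(597,348,.048),h3=(585,395,.048),h4=(533,382,.048),
beak=(590,237,0),file=(373,212,0),comp=(206,226,.03),lidA=(380,260,.2),lidB=(520,291,.2),tray1=(180,358,.012),tray2=(250,349,.012),tray3=(262,446,.012),tray4=(188,458,.012))
P={k:s(*v) for k,v in pts.items()}
for k in P:print(k,P[k])
print('tray',np.mean([P['tray%d'%i] for i in (1,2,3,4)],0),'cage',np.mean([P['r%d'%i] for i in (1,2,3,4)],0),'holder',np.mean([P['h%d'%i] for i in (1,2,3,4)],0))
d=P['b1']-P['b2'];print('cage +y yaw',np.arctan2(d[1],d[0])-np.pi/2)
print('side proj pin',proj('side',P['pin'])/.7,'lug',proj('side',P['lug'])/.7,'boss',proj('side',P['boss'])/.7,'knob',proj('side',P['knob'])/.7)
print(snapshot('wrist')['mount'],get_state()['eef_rot'])
```

```text
boss [0.5152 0.2586 0.024 ]
bend [0.4606 0.2567 0.018 ]
knob [0.422  0.2532 0.032 ]
lug [ 0.4744 -0.031   0.049 ]
b1 [ 0.4796 -0.0102  0.062 ]
b2 [ 0.4704 -0.0504  0.062 ]
r1 [0.6447 0.0222 0.05  ]
r2 [ 0.6135 -0.153   0.05  ]
r3 [ 0.4674 -0.124   0.05  ]
r4 [0.5075 0.0497 0.05  ]
pin [ 0.5125 -0.2465  0.092 ]
h1 [ 0.5553 -0.2257  0.048 ]
h2 [ 0.5419 -0.2968  0.048 ]
h3 [ 0.4729 -0.2767  0.048 ]
h4 [ 0.4903 -0.2007  0.048 ]
beak [ 0.7243 -0.3088  0.    ]
file [0.7575 0.0411 0.    ]
comp [0.7195 0.2961 0.03  ]
lidA [0.6334 0.0245 0.2   ]
lidB [ 0.5981 -0.1494  0.2   ]
tray1 [0.5176 0.3267 0.012 ]
tray2 [0.5332 0.2222 0.012 ]
tray3 [0.3899 0.1962 0.012 ]
tray4 [0.3711 0.3038 0.012 ]
tray [0.4529 0.2622 0.012 ] cage [ 0.5583 -0.0513  0.05  ] holder [ 0.5151 -0.25    0.048 ]
cage +y yaw -0.22481008928587842
side proj pin [529.0662 251.8326] lug [492.3878 342.6361] boss [347.2623 473.2904] knob [420.9675 498.3807]
[[-0.0003 -0.9523 -0.3053  0.0789]
 [ 1.      0.0002 -0.0015 -0.0009]
 [ 0.0014 -0.3053  0.9523 -0.1461]
 [ 0.      0.      0.      1.    ]] [ 0.9852  0.1716 -0.0002 -0.0007]
```

```bash
cat >> h.py <<'E'
def to(x,y,z,yaw):
    st=get_state();T=R.from_quat(st['eef_rot']);M=T.as_matrix();cy=np.arctan2(M[1,0],M[0,0])
    N=np.array([[np.cos(yaw),np.sin(yaw),0],[np.sin(yaw),-np.cos(yaw),0],[0,0,-1]]).T
    N=np.column_stack([[np.cos(yaw),np.sin(yaw),0],[np.sin(yaw),-np.cos(yaw),0],[0,0,-1]])
    rv=(T.inv()*R.from_matrix(N)).as_rotvec();d=np.array([x,y,z])-st['tool_pos']
    print('turn',rv.round(4),'then shift',(N.T@d).round(4),'| shift before turn',(M.T@d).round(4),'| pos',np.round(st['tool_pos'],4),'yaw',cy.round(3),'t',round(float(st['clock']),2))
E
python3 -m jog '[[[0,0,0,0,0,0.16],[0,0,0,0,0,0.155],[0.034,-0.047,0,0,0,0],[0.034,-0.047,0,0,0,0],[0.034,-0.047,0,0,0,0],[0.034,-0.047,0,0,0,0],[0.034,-0.047,0,0,0,0],[0.034,-0.047,0,0,0,0],[0.034,-0.047,0,0,0,0]]]' 0.045 20
python3 -m jog '[[[0.0064,-0.0506,0.008,0,0,0],[0.0064,-0.0506,0.008,0,0,0],[0.0064,-0.0506,0.008,0,0,0],[0.0064,-0.0506,0.008,0,0,0],[0.0064,-0.0506,0.008,0,0,0],[0.0064,-0.0506,0.008,0,0,0],[0.0064,-0.0506,0.008,0,0,0],[0.0064,-0.0506,0.008,0,0,0],[0.0064,-0.0506,0.008,0,0,0],[0.0064,-0.0506,0.008,0,0,0],[0,0,0,0,0,0],[0,0,0,0,0,0]]]'
python3 - <<'E'
from h import *
f,K,C=snap('wrist','w1.png')
cv2.imwrite('pics/w1b.png',cv2.resize(cv2.imread('pics/w1.png'),(800,600),interpolation=cv2.INTER_CUBIC))
to(.489,.258,.007,.03)
E
```

```text
clock: 1.27
tool_pos: [0.4402, -0.2506, 0.2387]
eef_rot: [1.0, 0.015, 0.0, 0.0]
contact_force: [-0.4, -0.4, 0.1]
opening: 0.511
finger_force: 0.0
clock: 2.78
tool_pos: [0.488, 0.2545, 0.1584]
eef_rot: [1.0, 0.015, -0.0, 0.001]
contact_force: [0.8, -0.9, -0.1]
opening: 0.51
finger_force: 0.0
turn [ 0.0016  0.0005 -0.002 ] then shift [ 0.0009 -0.0043  0.1516] | shift before turn [ 0.001  -0.0046  0.1516] | pos [0.4882 0.2536 0.1586] yaw 0.028 t 2.83
```

View pics/w1b.png

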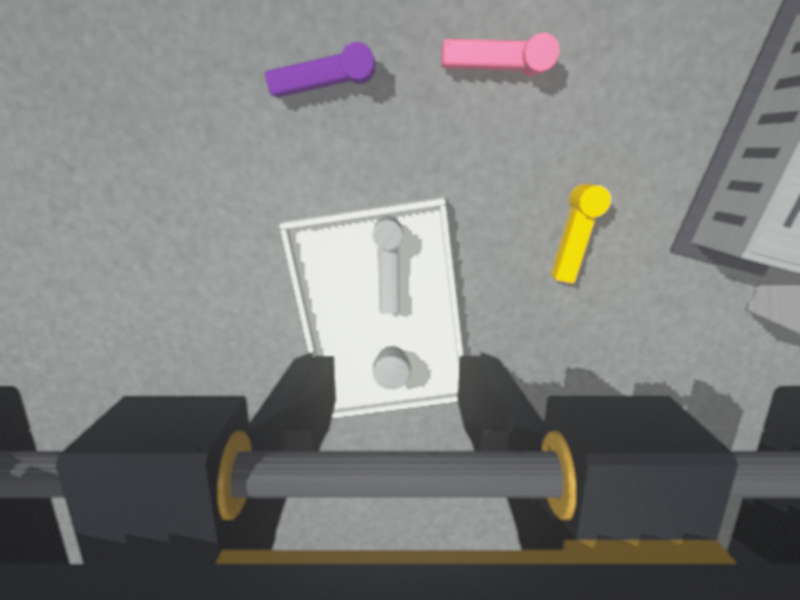

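Wrist view: boss top at about (388,234), bar's near end (391,309), knob top (391,365). All lie between the fingers.

Run:
```python
from h import *
s=lambda u,v,z:px('wrist',(u+.5)*.7-.5,(v+.5)*.7-.5,z)
a=s(388,234,.024);b=s(390.5,310,.018);k=s(391,365,.032)
d=(a-b)[:2];print(a,b,np.linalg.norm(d),'yaw',np.arctan2(d[1],d[0]),'mid',a[:2]-d/np.linalg.norm(d)*.026,'knob',k)
m=a[:2]-d/np.linalg.norm(d)*.028
to(m[0],m[1],.007,np.arctan2(d[1],d[0]))
```

```text
[0.51599915 0.26153319 0.024     ] [0.46261171 0.25867157 0.018     ] 0.05346407916411823 yaw 0.053549844050246036 mid [0.49003642 0.26014156] knob [0.42807621 0.25728491 0.032     ]
turn [ 0.0016  0.0005 -0.0255] then shift [ 1.000e-04 -6.400e-03  1.516e-01] | shift before turn [ 1.000e-04 -6.600e-03  1.516e-01] | pos [0.4882 0.2536 0.1586] yaw 0.028 t 2.83
```

```bash
python3 -m jog '[[[0,-0.0063,0,0,0,-0.025],[0,0,0.04,0,0,0],[0,0,0.04,0,0,0],[0,0,0.04,0,0,0],[0,0,0.02,0,0,0],[0,0,0.011,0,0,0],[0,0,0,0,0,0]]]' 0.045 25
python3 -m jog '[[[0,0,0,0,0,0],[0,0,0,0,0,0],[0,0,0,0,0,0],[0,0,0,0,0,0]]]' 0 25
python3 -m jog '[[[0,0,-0.04,0,0,0],[0,0,-0.04,0,0,0],[0,0,-0.04,0,0,0],[0,0,0,0,0,0]]]'
python3 - <<'E'
from h import *
c=np.array([.559,-.0505]);x=np.array([np.cos(.225),-np.sin(.225)]);y=np.array([-x[1],x[0]])
for q in [(-.022,.040),(-.025,-.035)]: print(c+q[0]*x+q[1]*y)
p=c-.022*x+.04*y
to(*p,.13,-.225)
E
```

```text
clock: 3.7
tool_pos: [0.4884, 0.2616, 0.0079]
eef_rot: [1.0, 0.027, 0.0, 0.0]
contact_force: [-0.1, 0.7, -0.1]
opening: 0.511
finger_force: 0.0
clock: 4.2
tool_pos: [0.4883, 0.2615, 0.0082]
eef_rot: [1.0, 0.027, 0.0, 0.0]
contact_force: [-0.8, -1.0, 5.2]
opening: 0.151
finger_force: 25.0
clock: 4.7
tool_pos: [0.4897, 0.2627, 0.1302]
eef_rot: [1.0, 0.027, 0.003, -0.001]
contact_force: [-0.0, 0.8, -1.1]
opening: 0.156
finger_force: 25.0
[ 0.54647878 -0.0065999 ]
[ 0.52682142 -0.07904013]
turn [-0.0034 -0.0047  0.2798] then shift [1.154e-01 2.498e-01 2.000e-04] | shift before turn [ 0.042   0.272  -0.0003] | pos [0.4897 0.2627 0.1302] yaw 0.055 t 4.7
```

```bash
python3 -m jog '[[[0,0,0,0,0,0.14],[0,0,0,0,0,0.14],[0.0192,0.0416,0,0,0,0],[0.0192,0.0416,0,0,0,0],[0.0192,0.0416,0,0,0,0],[0.0192,0.0416,0,0,0,0],[0.0192,0.0416,0,0,0,0],[0.0192,0.0416,0,0,0,0],[0,0,0,0,0,0]]]'
python3 - <<'E'
from h import *
snap('wrist','w2.png'); to(.5465,-.0066,.014,-.225)
cv2.imwrite('pics/w2b.png',cv2.resize(cv2.imread('pics/w2.png'),(800,600),interpolation=cv2.INTER_CUBIC))
E
```

```text
clock: 5.82
tool_pos: [0.5442, -0.0129, 0.1264]
eef_rot: [0.993, -0.116, -0.001, 0.002]
contact_force: [0.3, 1.0, -1.9]
opening: 0.151
finger_force: 25.0
turn [ 0.0014  0.002  -0.0041] then shift [ 0.002  -0.0034  0.1124] | shift before turn [ 0.0022 -0.0036  0.1123] | pos [ 0.5438 -0.0095  0.1264] yaw -0.229 t 5.88
```

View pics/w2b.png

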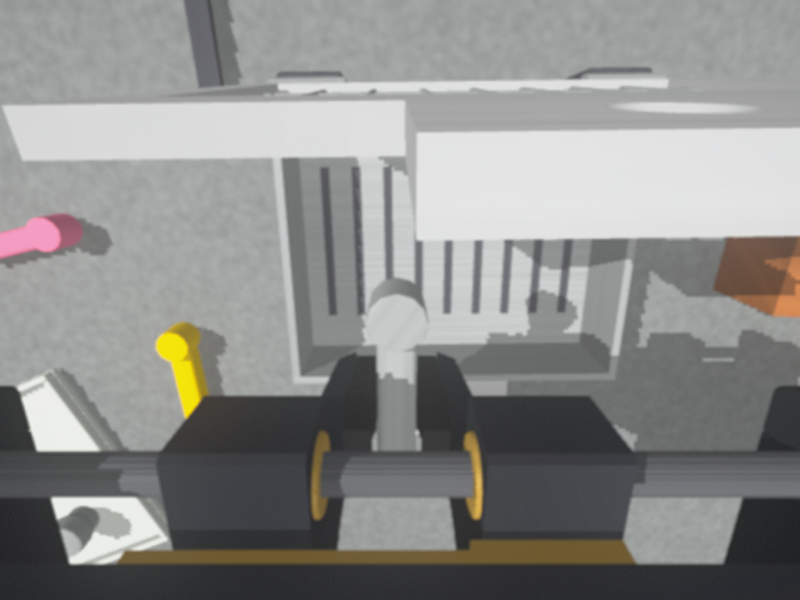

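The lever is held and lined up with the cage, its boss at (398,315). The lid is upright and clear, so I descend.

```bash
python3 -m jog '[[[0.002,-0.003,0.03,0,0,0],[0,0,0.03,0,0,0],[0,0,0.03,0,0,0],[0,0,0.015,0,0,0],[0,0,0.008,0,0,0],[0,0,0,0,0,0]]]'
python3 -m jog '[[[0,0,0,0,0,0],[0,0,0,0,0,0],[0,0,0,0,0,0]]]' 0.036
python3 -m jog '[[[0,0,-0.04,0,0,0],[0,0,-0.04,0,0,0],[0,0,-0.04,0,0,0],[0,0,0,0,0,0]]]'
python3 -c "
from h import *
to(.428,.2573,.13,.05)"
```

```text
clock: 6.62
tool_pos: [0.5472, -0.0044, 0.0146]
eef_rot: [0.994, -0.112, -0.0, -0.0]
contact_force: [0.7, 0.1, -1.7]
opening: 0.156
finger_force: 25.0
clock: 7.0
tool_pos: [0.5477, -0.0049, 0.0153]
eef_rot: [0.994, -0.112, 0.001, -0.0]
contact_force: [0.0, -0.6, 0.3]
opening: 0.405
finger_force: 0.0
clock: 7.5
tool_pos: [0.5493, -0.0049, 0.1377]
eef_rot: [0.994, -0.113, 0.003, -0.0]
contact_force: [0.3, 0.1, -0.1]
opening: 0.408
finger_force: 0.0
turn [-0.0007 -0.0065 -0.2755] then shift [-0.1081 -0.268   0.0077] | shift before turn [-0.1769 -0.2284  0.0069] | pos [ 0.5493 -0.0049  0.1377] yaw -0.225 t 7.5
```

```bash
python3 -m jog '[[[-0.0365,-0.0365,0.001,0,0,0],[-0.0365,-0.0365,0.001,0,0,0],[-0.0365,-0.0365,0.001,0,0,0],[-0.0365,-0.0365,0.001,0,0,-0.137],[0,0,0,0,0,-0.138],[-0.048,-0.0225,0.001,0,0,0],[-0.048,-0.0225,0.001,0,0,0],[0,0,0,0,0,0],[0,0,0,0,0,0]]]' 0.05
python3 - <<'E'
from h import *
snap('wrist','w3.png'); to(.428,.2573,.010,.05)
cv2.imwrite('pics/w3b.png',cv2.resize(cv2.imread('pics/w3.png')[60:360,80:480],(800,600),interpolation=cv2.INTER_CUBIC))
E
```

```text
clock: 8.62
tool_pos: [0.34, 0.2102, 0.1283]
eef_rot: [1.0, 0.025, 0.0, 0.0]
contact_force: [-0.2, 0.5, 0.1]
opening: 0.566
finger_force: 0.0
turn [ 0.0002 -0.001  -0.0016] then shift [ 0.0896 -0.0429  0.1184] | shift before turn [ 0.0894 -0.0431  0.1185] | pos [0.3406 0.21   0.1284] yaw 0.048 t 8.68
```

View pics/w3b.png

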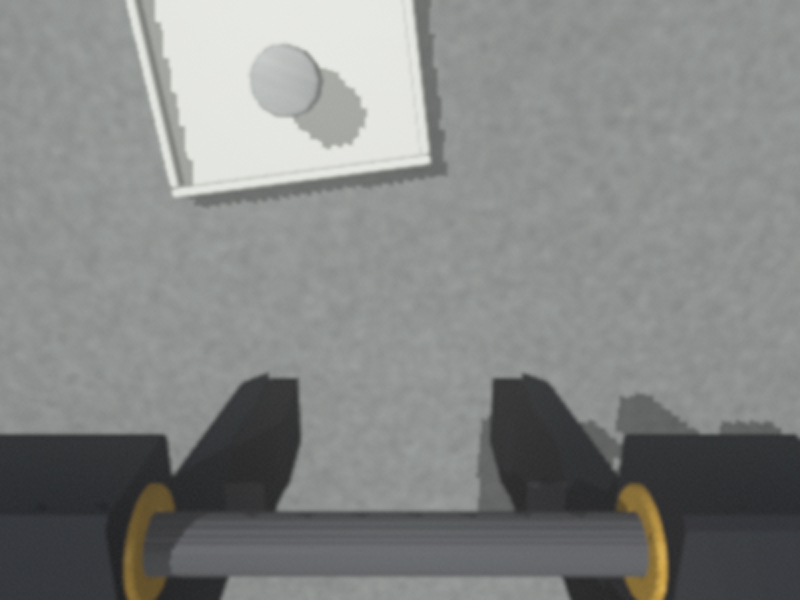

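The knob's head is at crop (286,80), clear of everything; I overshot the hover, but that does no harm.

Run:
```python
from h import *
k=px('wrist',80+285.5/2,60+80/2,.027);print(k)
to(k[0],k[1],.010,.05)
```

```text
[0.42029934 0.25635041 0.027     ]
turn [ 0.0002 -0.001  -0.0016] then shift [ 0.0819 -0.0423  0.1184] | shift before turn [ 0.0817 -0.0425  0.1185] | pos [0.3406 0.21   0.1284] yaw 0.048 t 8.68
```

```bash
python3 -m jog '[[[0.041,-0.021,0,0,0,0],[0.0415,-0.021,0,0,0,0],[0,0,0.04,0,0,0],[0,0,0.04,0,0,0],[0,0,0.025,0,0,0],[0,0,0.013,0,0,0],[0,0,0,0,0,0]]]' 0.05
python3 -m jog '[[[0,0,0,0,0,0],[0,0,0,0,0,0],[0,0,0,0,0,0],[0,0,0,0,0,0]]]' 0 25
python3 -m jog '[[[0,0,-0.04,0,0,0],[0,0,-0.04,0,0,0],[0,0,-0.04,0,0,0],[0,0,0,0,0,0]]]'
python3 -c "
from h import *
to(.5268,-.079,.13,-.225)"
```

```text
clock: 9.55
tool_pos: [0.4203, 0.2556, 0.0102]
eef_rot: [1.0, 0.024, -0.0, 0.0]
contact_force: [-0.2, -0.3, 0.1]
opening: 0.567
finger_force: 0.0
clock: 10.05
tool_pos: [0.4202, 0.2565, 0.0115]
eef_rot: [1.0, 0.025, 0.001, -0.0]
contact_force: [0.5, -0.9, 5.9]
opening: 0.288
finger_force: 25.0
clock: 10.55
tool_pos: [0.4211, 0.2572, 0.1332]
eef_rot: [1.0, 0.025, 0.002, -0.002]
contact_force: [0.5, 1.0, -2.3]
opening: 0.29
finger_force: 25.0
turn [-0.0035 -0.0044  0.2748] then shift [0.1781 0.3042 0.0032] | shift before turn [0.0888 0.3411 0.0026] | pos [0.4211 0.2572 0.1332] yaw 0.05 t 10.55
```

```bash
python3 -m jog '[[[0,0,0,0,0,0.137],[0,0,0,0,0,0.137],[0.0223,0.038,0,0,0,0],[0.0223,0.038,0,0,0,0],[0.0223,0.038,0,0,0,0],[0.0223,0.038,0,0,0,0],[0.0223,0.038,0,0,0,0],[0.0223,0.038,0,0,0,0],[0.0223,0.038,0,0,0,0],[0.0223,0.038,0,0,0,0],[0,0,0,0,0,0]]]'
python3 -m jog '[[[0,0,0.03,0,0,0],[0,0,0.03,0,0,0],[0,0,0.03,0,0,0],[0,0,0.015,0,0,0],[0,0,0.008,0,0,0],[0,0,0,0,0,0]]]'
python3 -c "
from h import *
to(.5268,-.079,.017,-.225)"
```

```text
clock: 11.92
tool_pos: [0.526, -0.0845, 0.1296]
eef_rot: [0.993, -0.115, -0.0, 0.001]
contact_force: [-0.2, -0.3, -0.8]
opening: 0.286
finger_force: 25.0
clock: 12.68
tool_pos: [0.526, -0.0795, 0.0176]
eef_rot: [0.994, -0.112, -0.0, -0.0]
contact_force: [-0.9, -0.2, -0.4]
opening: 0.286
finger_force: 25.0
turn [0.     0.0003 0.0011] then shift [ 0.0007 -0.0007  0.0006] | shift before turn [ 0.0007 -0.0007  0.0006] | pos [ 0.526  -0.0795  0.0176] yaw -0.224 t 12.68
```

```bash
python3 -m jog '[[[0,0,0,0,0,0],[0,0,0,0,0,0],[0,0,0,0,0,0]]]' 0.042
python3 -m jog '[[[0,0,-0.04,0,0,0],[0,0,-0.05,0,0,0],[0,0,-0.05,0,0,0],[0,0,-0.05,0,0,0],[0,0,-0.05,0,0,0],[-0.04,0,-0.02,0,0,0],[-0.04,0,0,0,0,0],[0,0,0,0,0,0]]]'
python3 - <<'E'
from h import *
f,_,_=snap('wrist','w4.png'); f2,_,_=snap('side','s2.png')
a=cv2.resize(cv2.imread('pics/w4.png'),(400,300));b=cv2.resize(cv2.imread('pics/s2.png')[110:320,220:500],(400,300),interpolation=cv2.INTER_CUBIC)
A=cv2.resize(cv2.imread('pics/w4.png'),(448,336));B=cv2.resize(b,(350,336))
cv2.imwrite('pics/c4.png',np.hstack([A,B]))
c=np.array([.559,-.0505]);x=np.array([np.cos(.225),-np.sin(.225)])
print(c+.14*x);to(*(c+.14*x),.29,-.225)
E
```

```text
clock: 13.05
tool_pos: [0.5264, -0.0798, 0.0183]
eef_rot: [0.994, -0.112, 0.001, 0.0]
contact_force: [-0.6, -1.1, -0.8]
opening: 0.479
finger_force: 0.0
clock: 14.05
tool_pos: [0.4448, -0.0616, 0.2782]
eef_rot: [0.994, -0.112, -0.001, 0.0]
contact_force: [0.8, -0.6, 0.6]
opening: 0.474
finger_force: 0.0
[ 0.69547117 -0.08173489]
turn [-0.0001 -0.0016  0.0009] then shift [ 0.2451 -0.0359 -0.0119] | shift before turn [ 0.2451 -0.0357 -0.0115] | pos [ 0.4486 -0.062   0.2781] yaw -0.224 t 14.15
```

View pics/c4.png

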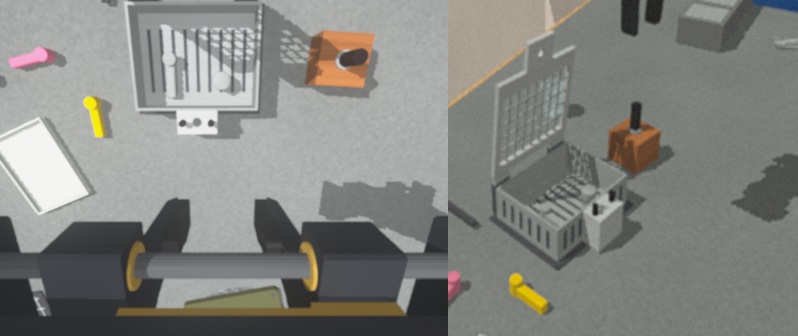

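Both parts lie in the cage. The lug hole is near left-panel (197,123) and the pin near (352,58). I'll enlarge both for a finer fix.

Run:
```python
from h import *
a=cv2.imread('pics/w4.png')
l=cv2.resize(a[130:180,212:282],(560,400),interpolation=cv2.INTER_CUBIC)
r=cv2.resize(a[35:115,375:475],(500,400),interpolation=cv2.INTER_CUBIC)[:, 120:]
cv2.imwrite('pics/c5.png',np.hstack([l,r[:,:240]])) 
b=cv2.resize(a[35:115,375:475],(500,400),interpolation=cv2.INTER_CUBIC)
cv2.imwrite('pics/c5.png',np.hstack([cv2.resize(l,(300,214)),cv2.resize(b,(268,214))])if 0 else np.vstack([np.hstack([l[:300],np.zeros((300,240,3),np.uint8)]),np.hstack([cv2.resize(b,(375,300)),np.zeros((300,425,3),np.uint8)])]))
```

```text
(no output)
```

View pics/c5.png

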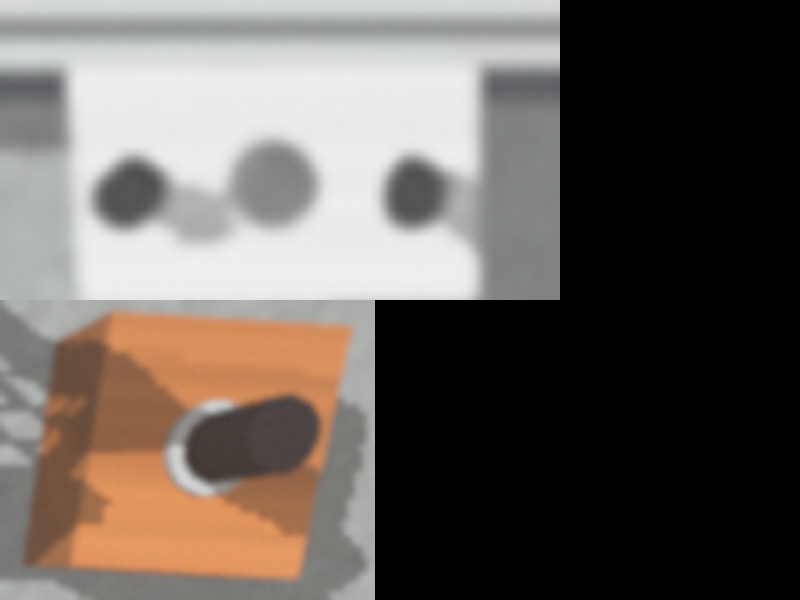

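The hole is at crop (274,184). The pin's handle top is at (285,132) and its collar centre at about (213,148) in the lower crop.

Run:
```python
from h import *
# w4's camera (arm has not moved)
snap('wrist')
print('hole',px('wrist',245.8,152.6,.049),'b1',px('wrist',212+129.5/8-.5,130+193/8-.5,.062),'b2',px('wrist',212+414/8-.5,130+192/8-.5,.062))
print('pintop',px('wrist',450.6,69.8,.092),'collar',px('wrist',431.5,74.1,.051))
for p in [(52/3.75,345/3.75)]:pass
q=[px('wrist',375+u/3.75,35+(v-300)/3.75,.048) for u,v in [(110,313),(351,327),(300,580),(72,565)]];print('holder',np.mean(q,0),q)
```

```text
hole [ 0.48123044 -0.02962747  0.049     ] b1 [ 0.48626798 -0.01055478  0.062     ] b2 [ 0.47724413 -0.05079797  0.062     ]
pintop [ 0.51995292 -0.25187751  0.092     ] collar [ 0.51959109 -0.25234883  0.051     ]
holder [ 0.51885235 -0.252475    0.048     ] [array([ 0.56206038, -0.22780297,  0.048     ]), array([ 0.54289508, -0.29538365,  0.048     ]), array([ 0.47523211, -0.27728392,  0.048     ]), array([ 0.49522183, -0.20942947,  0.048     ])]
```

```bash
python3 -m jog '[[[0,-0.006,-0.02,0,0,0],[0.049,-0.006,0,0,0,0],[0.049,-0.006,0,0,0,0],[0.049,-0.006,0,0,0,0],[0.049,-0.006,0,0,0,0],[0.049,-0.006,0,0,0,0],[0,0,0.045,0,0,0],[0,0,0.045,0,0,0],[0,0,0,0,0,0]]]' 0 20
python3 - <<'E'
from h import *
np.set_printoptions(precision=4,suppress=True)
c=np.array([.563,-.0505]);x=np.array([np.cos(.225),-np.sin(.225)]);r=.158
print('now',(np.array(get_state()['tool_pos'])[:2]-c)@x,get_state()['tool_pos'])
pr=None
for t in [1.75,1.6,1.45,1.3,1.15,1.0,.85,.7,.55,.4,.3,.2,.12,.05]:
    p=np.array([.079-r*np.cos(t)+.004*np.sin(t)+.009,.054+r*np.sin(t)+.004*np.cos(t)])
    print(t,p,None if pr is None else p-pr);pr=p
E
```

```text
clock: 15.32
tool_pos: [0.6928, -0.0812, 0.2031]
eef_rot: [0.994, -0.112, -0.004, 0.0]
contact_force: [0.3, 0.4, 1.2]
opening: 0.006
finger_force: 0.0
now 0.13339165161748703 [ 0.6928 -0.0812  0.2031]
1.75 [0.1201 0.2088] None
1.6 [0.0966 0.2118] [-0.0235  0.0031]
1.45 [0.0729 0.2113] [-0.0237 -0.0005]
1.3 [0.0496 0.2073] [-0.0233 -0.004 ]
1.15 [0.0271 0.1999] [-0.0225 -0.0075]
1.0 [0.006  0.1891] [-0.0211 -0.0107]
0.85 [-0.0133  0.1753] [-0.0193 -0.0138]
0.7 [-0.0303  0.1588] [-0.017  -0.0165]
0.55 [-0.0446  0.14  ] [-0.0143 -0.0189]
0.4 [-0.056   0.1192] [-0.0114 -0.0208]
0.3 [-0.0618  0.1045] [-0.0058 -0.0147]
0.2 [-0.0661  0.0893] [-0.0043 -0.0152]
0.12 [-0.0684  0.0769] [-0.0023 -0.0124]
0.05 [-0.0696  0.0659] [-0.0012 -0.011 ]
```

```bash
python3 -m jog '[[[-0.025,0,-0.008,0,0,0],[-0.012,0,0,0,0,0],[-0.0237,0,0.0005,0,0,0],[-0.0233,0,0.004,0,0,0],[-0.0225,0,0.0075,0,0,0],[-0.0211,0,0.0107,0,0,0],[0,0,0,0,0,0]]]'
python3 -m jog '[[[-0.0193,0,0.0138,0,0,0],[-0.017,0,0.0165,0,0,0],[-0.0143,0,0.0189,0,0,0],[-0.0114,0,0.0208,0,0,0],[0,0,0,0,0,0]]]'
python3 - <<'E'
from h import *
snap('side','s3.png')
cv2.imwrite('pics/s3b.png',cv2.resize(cv2.imread('pics/s3.png')[60:320,200:500],(600,520),interpolation=cv2.INTER_CUBIC))
E
```

```text
clock: 16.2
tool_pos: [0.5709, -0.0529, 0.1945]
eef_rot: [0.994, -0.112, 0.001, -0.0]
contact_force: [0.4, -0.4, -0.4]
opening: 0.001
finger_force: 0.0
clock: 16.82
tool_pos: [0.5111, -0.0392, 0.123]
eef_rot: [0.994, -0.112, -0.0, 0.0]
contact_force: [-0.2, 0.1, 0.8]
opening: 0.004
finger_force: 0.0
```

View pics/s3b.png

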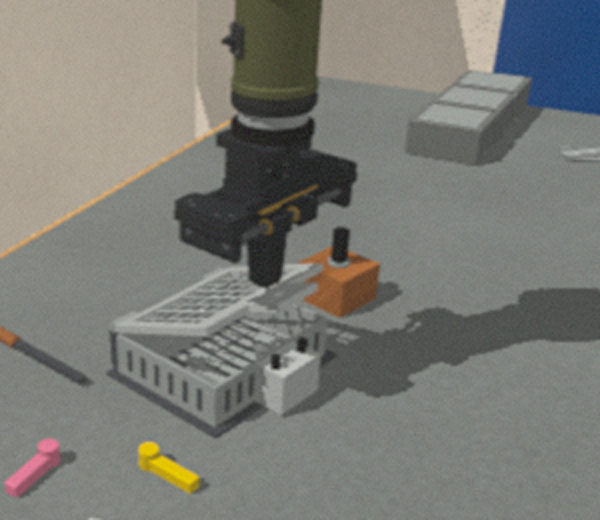

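The lid is following nicely, at about 0.4 rad with the fingertips on the tongue. Pressing it on down.

```bash
python3 -m jog '[[[-0.0058,0,0.0147,0,0,0],[-0.0043,0,0.0152,0,0,0],[-0.0023,0,0.0124,0,0,0],[-0.001,0,0.009,0,0,0],[0,0,0.003,0,0,0],[0,0,0,0,0,0],[0,0,0,0,0,0]]]'
```

```text
clock: 17.75
tool_pos: [0.4973, -0.0363, 0.069]
eef_rot: [0.994, -0.112, 0.0, 0.0]
contact_force: [-0.3, 0.6, -0.8]
opening: 0.001
finger_force: 0.0
```

```bash
python3 -m jog '[[[0,0,0.003,0,0,0],[0,0,0.003,0,0,0],[0,0,0,0,0,0],[0,0,0,0,0,0]]]'
```

```text
clock: 18.25
tool_pos: [0.497, -0.0362, 0.0626]
eef_rot: [0.994, -0.112, -0.0, 0.0]
contact_force: [-0.2, -0.3, 1.5]
opening: 0.005
finger_force: 0.7
```

```bash
python3 -m jog '[[[0,0,-0.03,0,0,0],[0,0,-0.04,0,0,0],[-0.04,0,-0.02,0,0,0],[-0.045,0,0,0,0,0],[0,0,0,0,0,0],[0,0,0,0,0,0],[0,0,0,0,0,0]]]' 0.045
python3 - <<'E'
from h import *
import shutil
snap('wrist','w5.png'); shutil.copy('pics/cam_wrist.npz','pics/cam_A.npz');s=get_state();print(s['contact_force'],s['tool_pos'])
for h in [(.481,-.0296,.067),(.4744,-.031,.067)]:print(proj('A',h))
to(.45,-.235,.17,-.225)
E
```

```text
clock: 19.12
tool_pos: [0.4157, -0.0175, 0.1526]
eef_rot: [0.994, -0.112, 0.001, -0.0]
contact_force: [-0.3, -0.2, -0.3]
opening: 0.515
finger_force: 0.0
[-0.75882875  0.2753571   0.32331926] [ 0.41549374 -0.01747759  0.15251573]
[274.7489445  123.04904559]
[278.67531034 131.75780326]
turn [-0.0002 -0.0013  0.0004] then shift [ 0.0822  0.2043 -0.0175] | shift before turn [ 0.0821  0.2044 -0.0174] | pos [ 0.4155 -0.0175  0.1525] yaw -0.225 t 19.18
```

```bash
python3 -m jog '[[[0.016,0.041,-0.01,0,0,0],[0.016,0.041,-0.0075,0,0,0],[0.016,0.041,0,0,0,0],[0.016,0.041,0,0,0,0],[0.016,0.041,0,0,0,0],[0,0,0,0,0,0],[0,0,0,0,0,0],[0,0,0,0,0,0]]]'
python3 - <<'E'
from h import *
import shutil
snap('wrist','w6.png'); shutil.copy('pics/cam_wrist.npz','pics/cam_B.npz');print(get_state()['tool_pos'])
for h in [(.520,-.252,.092),(.5125,-.2465,.092),(.52,-.252,.052)]:print(proj('B',h))
a=cv2.imread('pics/w5.png')[70:190,200:360];b=cv2.imread('pics/w6.png')[20:220,180:380]
cv2.imwrite('pics/c6.png',np.vstack([cv2.resize(a,(400,300),interpolation=cv2.INTER_CUBIC),cv2.resize(b,(400,300),interpolation=cv2.INTER_CUBIC)]) if 0 else np.hstack([cv2.resize(a,(400,300),interpolation=cv2.INTER_CUBIC),cv2.resize(b,(400,400),interpolation=cv2.INTER_CUBIC)[:300]]) if 0 else np.hstack([np.vstack([cv2.resize(a,(400,300),interpolation=cv2.INTER_CUBIC),np.zeros((100,400,3),np.uint8)]),cv2.resize(b,(400,400),interpolation=cv2.INTER_CUBIC)]))
E
```

```text
clock: 20.18
tool_pos: [0.4467, -0.2335, 0.1701]
eef_rot: [0.994, -0.111, -0.0, -0.0]
contact_force: [-0.2, -0.1, -0.3]
opening: 0.515
finger_force: 0.0
[ 0.44668099 -0.23352718  0.17013755]
[281.40737164 109.43391944]
[276.02298303 122.25433206]
[280.88994116 108.75013556]
```

View pics/c6.png

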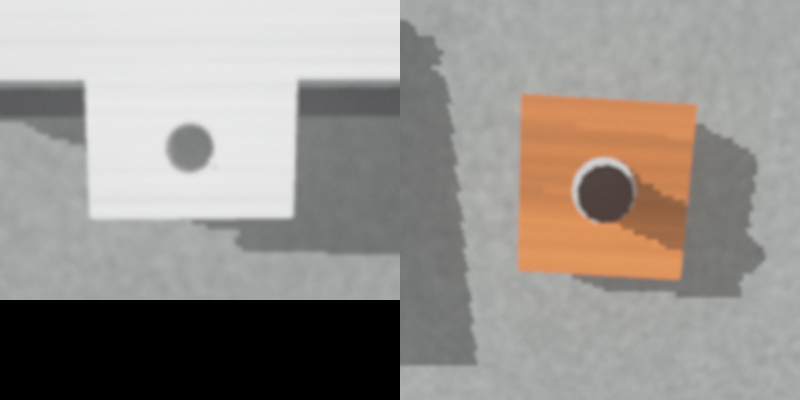

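Left: the lid hole is at (190,148) in the crop. Right: the pin top is at (206,193), seen straight down its axis.

Run:
```python
from h import *
h=px('A',275.7,128.9,.068);p=px('B',282.75,116.2,.092)
c=px('B',180+204.5/2-.25,20+188.5/2-.25,.052)
print('lidhole',h,'pintop',p,'collar',c)
to(p[0],p[1],.058,-.225)
```

```text
lidhole [ 0.47691579 -0.02936897  0.068     ] pintop [ 0.51542677 -0.25193782  0.092     ] collar [ 0.51581784 -0.25199601  0.052     ]
turn [-0.0007  0.0006  0.0031] then shift [0.0711 0.0026 0.1121] | shift before turn [0.0712 0.0029 0.1121] | pos [ 0.4467 -0.2335  0.1701] yaw -0.222 t 20.23
```

```bash
python3 -m jog '[[[0.0355,0.001,0,0,0,0],[0.0355,0.0016,0,0,0,0.003],[0,0,0.04,0,0,0],[0,0,0.04,0,0,0],[0,0,0.022,0,0,0],[0,0,0.01,0,0,0],[0,0,0,0,0,0],[0,0,0,0,0,0]]]'
python3 -m jog '[[[0,0,0,0,0,0],[0,0,0,0,0,0],[0,0,0,0,0,0],[0,0,0,0,0,0]]]' 0 40
python3 -c "
from h import *
to(.5156,-.252,.058,-.225)"
```

```text
clock: 21.22
tool_pos: [0.516, -0.2534, 0.0592]
eef_rot: [0.994, -0.113, 0.001, 0.0]
contact_force: [0.1, 0.5, 0.1]
opening: 0.511
finger_force: 0.0
clock: 21.72
tool_pos: [0.5154, -0.2534, 0.0586]
eef_rot: [0.994, -0.113, 0.0, 0.0]
contact_force: [-0.9, -0.3, 3.2]
opening: 0.217
finger_force: 40.0
turn [ 0.0001 -0.0006 -0.0022] then shift [-0.0001 -0.0014  0.0006] | shift before turn [-0.0001 -0.0014  0.0006] | pos [ 0.5154 -0.2534  0.0586] yaw -0.227 t 21.73
```

```bash
python3 -m jog '[[[0,0,-0.03,0,0,0],[0,0,-0.03,0,0,0],[0,0,-0.03,0,0,0],[0,0,0,0,0,0],[0,0,0,0,0,0]]]'
python3 -c "
from h import *
to(.4769,-.0301,.15,-.225)
print(get_state()['opening'],get_state()['finger_force'])"
```

```text
clock: 22.35
tool_pos: [0.5146, -0.253, 0.1474]
eef_rot: [0.994, -0.113, -0.001, -0.0]
contact_force: [-0.1, 0.3, -1.1]
opening: 0.216
finger_force: 40.0
turn [-0.0002  0.0015 -0.0021] then shift [-0.0865 -0.2089 -0.0026] | shift before turn [-0.0869 -0.2087 -0.0024] | pos [ 0.5146 -0.253   0.1474] yaw -0.227 t 22.35
0.2163693508849019 39.99992150813341
```

```bash
python3 -m jog '[[[-0.0145,-0.0345,0,0,0,0],[-0.0145,-0.035,0,0,0,0],[-0.0145,-0.035,0,0,0,0],[-0.0145,-0.035,0,0,0,0],[-0.0145,-0.035,0,0,0,0],[-0.0145,-0.0345,0,0,0,-0.002],[0,0,0,0,0,0],[0,0,0,0,0,0],[0,0,0,0,0,0],[0,0,0,0,0,0]]]'
python3 -c "
from h import *
to(.4769,-.0301,.125,-.225)"
```

```text
clock: 23.6
tool_pos: [0.4776, -0.0312, 0.1481]
eef_rot: [0.994, -0.113, 0.0, 0.0]
contact_force: [0.2, 0.0, -1.9]
opening: 0.215
finger_force: 40.0
turn [ 0.0005 -0.0001 -0.0022] then shift [-0.0009 -0.0009  0.0231] | shift before turn [-0.0009 -0.0009  0.0231] | pos [ 0.4776 -0.0312  0.1481] yaw -0.227 t 23.6
```

```bash
python3 -m jog '[[[-0.0009,-0.0009,0.01,0,0,-0.002],[0,0,0.01,0,0,0],[0,0,0.004,0,0,0],[0,0,0.004,0,0,0],[0,0,0.004,0,0,0],[0,0,0,0,0,0],[0,0,0,0,0,0]]]'
```

```text
clock: 24.48
tool_pos: [0.477, -0.029, 0.1163]
eef_rot: [0.994, -0.111, 0.0, 0.0]
contact_force: [0.5, 0.7, -0.9]
opening: 0.214
finger_force: 40.0
```

```bash
python3 -m jog '[[[0,0,0.004,0,0,0],[0,0,0.004,0,0,0],[0,0,0,0,0,0],[0,0,0,0,0,0]]]'
python3 -m jog '[[[0,0,0.003,0,0,0],[0,0,0.003,0,0,0],[0,0,0,0,0,0],[0,0,0,0,0,0]]]'
python3 -c "
from h import *
s=get_state();print(s['contact_force'],s['moment'])
snap('side','s4.png');a=cv2.imread('pics/s4.png')
u=proj('side',(.477,-.029,.06)).astype(int);print(u)
cv2.imwrite('pics/s4b.png',cv2.resize(a[u[1]-60:u[1]+60,u[0]-80:u[0]+80],(800,600),interpolation=cv2.INTER_CUBIC))"
```

```text
clock: 24.98
tool_pos: [0.4768, -0.029, 0.1082]
eef_rot: [0.994, -0.111, -0.0, 0.0]
contact_force: [-0.6, 0.8, -1.2]
opening: 0.213
finger_force: 40.0
clock: 25.48
tool_pos: [0.4769, -0.029, 0.1022]
eef_rot: [0.994, -0.111, -0.0, 0.0]
contact_force: [-0.2, -0.4, -0.4]
opening: 0.214
finger_force: 40.0
[-0.16759282 -0.36749408 -0.44484291] [ 0.01659572  0.01979688 -0.00148596]
[343 235]
```

No push-back with the foot at about the lug mouth, so it has passed through the lid hole. Going deeper.

```bash
python3 -m jog '[[[0,0,0.003,0,0,0],[0,0,0.003,0,0,0],[0,0,0,0,0,0],[0,0,0,0,0,0]]]'
python3 -m jog '[[[0,0,0.004,0,0,0],[0,0,0.004,0,0,0],[0,0,0,0,0,0],[0,0,0,0,0,0]]]'
```

```text
clock: 26.02
tool_pos: [0.4768, -0.029, 0.0962]
eef_rot: [0.994, -0.111, -0.0, 0.0]
contact_force: [-0.4, 0.6, -1.6]
opening: 0.213
finger_force: 40.0
clock: 26.52
tool_pos: [0.4768, -0.029, 0.0881]
eef_rot: [0.994, -0.111, -0.0, 0.0]
contact_force: [-0.2, 0.5, 0.3]
opening: 0.207
finger_force: 40.0
```

```bash
python3 -m jog '[[[0,0,0.004,0,0,0],[0,0,0.004,0,0,0],[0,0,0.002,0,0,0],[0,0,0,0,0,0],[0,0,0,0,0,0]]]'
python3 -m jog '[[[0,0,0.003,0,0,0],[0,0,0.003,0,0,0],[0,0,0,0,0,0],[0,0,0,0,0,0]]]'
```

```text
clock: 27.15
tool_pos: [0.4769, -0.029, 0.0782]
eef_rot: [0.994, -0.111, 0.0, 0.0]
contact_force: [0.2, 0.3, -1.5]
opening: 0.213
finger_force: 40.0
clock: 27.65
tool_pos: [0.4768, -0.029, 0.0721]
eef_rot: [0.994, -0.111, -0.0, 0.0]
contact_force: [-1.0, 0.2, 0.1]
opening: 0.213
finger_force: 40.0
```

```bash
python3 -m jog '[[[0,0,0.002,0,0,0],[0,0,0.002,0,0,0],[0,0,0,0,0,0],[0,0,0,0,0,0]]]' - 60
```

```text
clock: 28.15
tool_pos: [0.4766, -0.029, 0.0685]
eef_rot: [0.994, -0.111, -0.0, 0.0]
contact_force: [-1.9, 0.3, 7.3]
opening: 0.208
finger_force: 60.0
```

```bash
python3 -m jog '[[[0,0,0.001,0,0,0],[0,0,0.001,0,0,0],[0,0,0,0,0,0],[0,0,0,0,0,0],[0,0,0,0,0,0]]]'
```

```text
clock: 28.78
tool_pos: [0.4766, -0.029, 0.068]
eef_rot: [0.994, -0.111, 0.0, -0.0]
contact_force: [-4.0, 0.5, 27.3]
opening: 0.21
finger_force: 60.0
```

It is hard against the stop: 27 N with little travel. I'll use the last picture to confirm.

```bash
python3 -c "
from h import *
snap('side','s5.png');a=cv2.imread('pics/s5.png')
cv2.imwrite('pics/s5b.png',cv2.resize(a[165:315,240:440],(800,600),interpolation=cv2.INTER_CUBIC))
s=get_state();print(s['contact_force'],s['tool_pos'],s['clock'])"
```

```text
[-4.38912598  2.10696456 25.62286246] [ 0.47660608 -0.02896179  0.06802323] 28.825
```

View pics/s5b.png

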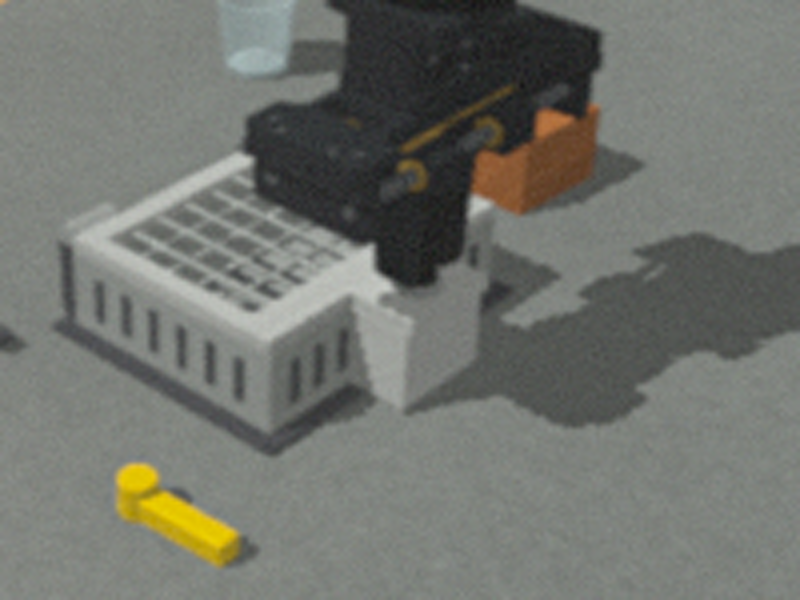

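The lid lies flush on the cage and lug, with the pin home beneath the fingers at about (415,280), so I'm handing in.

```bash
python3 -c "
from plant import *
print(finish_job())"
```

```text
the job is handed in; nothing more can be done
None
```

I handed the job in at about 29 s: the lever and knob are in the cage, the lid is flush shut, and the gripper is still holding the pin down through both holes at about 26 N. The hand-in returned no verdict.

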